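Seat a wax block in the indexing holder and turn it to the mark

ROBOT

A 7-joint arm with a two-finger parallel gripper is mounted at the origin on a cart in front of the work surface, level with it; the furniture and walls round the work are solid. World frame = base frame: x ahead of the robot, y to its left, z up, the work surface at z = 0. Lengths are in m, angles in rad, forces in N, time in s.
With the tool pointing down it reaches from about 0.425 to 0.875 m from the base axis. Payload 4.7 kg.
Tool frame: the origin (TCP) lies midway between the tips of the shut fingers; the grasp point (between the pads) lies 19 mm behind it; z points along the fingers, y is the line along which they close (so a half turn about z gives the same grasp; the last joint's range is limited). The gripper opens to 85 mm and grips with 20 to 120 N. Pads are 22 mm wide; open, the fingers measure 114 mm over their backs; the gripper's body (76 mm by 85 mm) begins 54 mm behind the grasp point. The pads swing forward as they close: fully open they stand 13 mm farther back than shut.
Start: joints at [-1.204, 0.321, -0.07, 1.45, 0.023, 1.371, -0.057], TCP at [0.225, 0.61, 0.231] pointing down, gripper open.
Joint ranges: [-2.86, 2.86], [-0.3, 2.09], [-1.38, 1.24], [0.06, 2.45], [-1.56, 4.7], [0.09, 2.05], [-2.69, 2.69]. Speed limits (rad/s): [2.57, 2.57, 3.14, 3.14, 3.14, 3.14, 3.14].

INTERFACE

Orientations are given as a rotation vector (axis times angle).
In Python, from bench import r gives the robot as it stands.
- The arm moves only by the tool jog_arm, never from a script. Its argument "series" is a list of rows, each a list of 3 entries, a list of its own where there are three numbers: the shift along the world's x, y, z in mm, then the turn about the world's z in degrees, then the opening, from 0 (shut) to 1 (fully open). In form: [[[x, y, z], twist, claw], ...]. A call has 1 to 12 rows; each row shifts and turns the commanded pose from where the row before left it; what a row does not reach is not made up. A row lasts 1/10 s, in which the tool goes at most 50 mm and 8.59 degrees, less where a joint would pass 70% of its speed; a pose out of reach is approached as far as the arm can. A call is refused whole if a number of a shift passes 50 or a number of a turn 8.59, either way. A call with a gripper value outside its range is refused whole. The fingers move at their own pace and stop on an object; "force" is the grip in N (left out, the last holds). Time passes only in rows, so rows that do not move let the fingers close. It gives the time, the measured TCP pose, the force, the opening and the grip force at its end, in the units of the state.
- r.read_state(): the state, without advancing time (a new reading comes with each control period).
- r.grab_frame(name): name is "side" or "top" or "wrist"; returns a dict with "frame" (400x640x3 uint8, red, green, blue), "intrinsics" (3x3 intrinsics, pixels), "k1" (the pictures are not rectified: a ray, as slopes to the right and down, at radius r is drawn at 1 + k1 r^2 times it, then the intrinsics apply), "eye" and "orientation" of the camera in the world; the wrist camera has in their place "hand_eye" (4x4, takes a point from camera to tool coordinates, whose origin is the TCP and whose axes are the flange's). Camera axes: x right, y down, z forward; pixel columns grow to the right and rows downward; lengths in m; the calibration is good to about 2 mm. A picture is of the moment at which its call begins: read the wrist's pose just before it. There is no depth.
- r.job_done(): hands the job in; it is judged then, once.
The state is a dict: "time_s": time; "q": joint angles; "joint_velocities": joint speeds; "tau": joint torques, N m; "eef_pos": TCP position; "ee_rot": TCP orientation; "force": force on the tool from outside, world axes, zero at the start; "ft_torque": the same for the moment, N m; "width": finger opening in m; "grasp_force": force on a finger pad.
Only numpy, scipy, OpenCV 4.12 (cv2) and the standard library are available. Lean on these libraries where they do the work, as an engineer would, in place of code of your own. Each camera call takes 0.05 s, during which the arm holds its last target. There are 200 camera calls.

TASK

Load the loose wax block from the bench mat into the pocket of the round indexing holder: tuck one end under the overhanging lip with the block tilted, then rock the other end down until the block lies flat on the pocket floor. Turn the round plate, which has two upright pins at its rim to push it by, until its engraved mark faces the fixed pointer, and leave the block seated there. Leave the two plaster casts and the bite splint where they are.

Things in the scene. Friction and masses are not known exactly. Their poses are not given: they have to be found in the camera images.
- wax_center (a point): centre of the loose block of yellow modelling wax, 62 mm long (its y axis), 30 mm wide (its x axis), 19 mm high (z up), 60 g; both ends are alike. It lies flat on the blue mat (2 mm thick), nearest the robot and to the right of the holder
- pocket (a point): centre of the pocket floor, the top face of the holder's round aluminium plate (150 mm across), 22 mm over the bench; turns with the plate. z up; x runs along the pocket from the lip end (-x) to the heel end (+x); the block lies with its length along x. Two round side bars, inner sides 32 mm apart, tops 9 mm over the floor, 10 mm thick, guide it from the wall to x = +5 mm; beyond that both sides are open
- lip (a point): middle of the lip's inner lower edge, x = -26.25 mm, 21.5 mm over the floor. Upright end wall behind it: inner face at x = -32.25, 40 mm wide, 9 mm thick; lip and wall tops 26.5 mm over the floor. The lip overhangs by 6 mm, so the block cannot be lowered in level: tilted 15 to 30 degrees, heel end up, its low end fits under the lip as far as the wall. Axes as the pocket's
- heel (a point): top middle of the round heel bar that ends the pocket at its +x end: 8 mm thick, 32 mm long, 7 mm over the floor, inner side at x = +32.25 mm (64.5 mm from the lip's wall). The flat block's top stands 12 mm above it. Axes as the pocket's
- pin_1 (a point): top centre of one of two upright steel rim pins by which the plate is turned, 10 mm thick, standing 26 mm over the plate's top (a collar 16 mm wide and 3 mm high at its foot), at x = -22, y = +62 mm in the pocket's axes; top 48 mm over the bench
- pin_2 (a point): the other rim pin, alike, at x = -22, y = -62 mm in the pocket's axes
- mark (a point): outer end of the plate's only engraved mark, a black radial line 2.6 mm wide and 22 mm long on the plate's top, at the rim beyond the heel bar (on the pocket's +x axis, 75 mm from the plate's centre)
- pointer (a point): tip of the fixed pointer, a small steel nose on a post on the holder's dark base, just outside the plate's rim, 80 mm from the plate's centre, 24.5 mm over the bench. The base is fixed to the bench
- turntable (a joint): turn of the plate about its upright centre axis, in rad, growing counter-clockwise seen from above; 0 when the mark faces the pointer, negative at the start; free from -1.6 to 0.7. Moderate friction (about 0.15 N m, some 2 N at a pin) keeps it where it is left
- cast_upper: bystander: pale plaster cast of an upper jaw, 57x68x30 mm, on the mat beyond and to the right of the holder; origin at the centre of its underside
- cast_lower: bystander: grey plaster cast of a lower jaw, 57x68x32 mm, on the bench to the left of the holder, nearer the robot; origin at the centre of its underside
- bite_splint: bystander: white horseshoe-shaped bite splint, 43x64x13 mm, on the bench to the left of the holder, farther away; origin at the centre of its underside
There are look-alikes about, which are no part of the job. Of the things that look like the part that bears wax_center, take the one that is farthest from the robot's base at the start.

How it is judged:
At the end, for the whole second after the job is handed in: the wax block lies flat in the pocket (centre within 4 mm of the pocket's centre seen from above and within 2 mm of its seated height, tilt under 0.05 rad, along the pocket within 0.1 rad), and the plate rests with its mark within 0.08 rad (6 mm at the rim) of the pointer (horizontal distance between wax_center and pocket below 0.004 m and z of wax_center in the frame of pocket between 0.0075 and 0.0115 m and angle between wax_center's own z axis and vertical below 0.05 rad and angle between the y axis of wax_center and the x axis of pocket, either way round below 0.1 rad and value of joint turntable between -0.08 and 0.08 rad and velocity of joint turntable between -0.02 and 0.02 rad/s); the robot touches nothing.
It fails at once if a plaster cast or the bite splint is moved by more than 30 mm (distance of any of cast_upper, cast_lower, bite_splint from where it was at the start of the episode above 0.03 m).
It also fails if it takes over 51 s, if anything falls off the work surface, if the arm or the gripper's body presses on something with over 40 N, if the wrist force passes 120 N, or if a joint passes its speed limit or range.

## Working session

There is one attempt and no reset: what is moved stays moved. The work goes in short steps, Python scripts to look and compute and a tool call to move; the robot and the scene stay as the last step left them, time stands still between calls to the robot, and variables do not carry over. Pictures are saved under pics/ and viewed, at most 10 in all, crops included, and the job is handed in when it is done.

Besides the shell and the picture viewer there is one more tool, called after ">>>" as name(argument=value, ...) on one line, values as JSON. jog_arm: Moves the arm, as the interface text tells. Its arguments: {"type":"object","properties":{"series":{"type":"array","items":{"type":"array"}},"force":{"type":"number"}},"required":["series"]}

```bash
mkdir -p pics; ls
cat > h.py <<'E'
import numpy as np, cv2
from bench import r
from scipy.spatial.transform import Rotation as R
def rot(o):
    o=np.array(o,float)
    if o.shape==(3,3): return o
    return R.from_rotvec(o).as_matrix() if o.size==3 else R.from_quat(o).as_matrix()
def cam(n):
    s=r.read_state(); f=r.grab_frame(n)
    if n=='wrist':
        T=np.eye(4);T[:3,:3]=rot(s['ee_rot']);T[:3,3]=s['eef_pos'];T=T@np.array(f['hand_eye'])
        f['Rm'],f['t']=T[:3,:3],T[:3,3]
    else: f['Rm'],f['t']=rot(f['orientation']),np.array(f['eye'])
    return f
def ray(f,uv,z):
    K=np.array(f['intrinsics']);uv=np.atleast_2d(uv).astype(float)
    d=(uv-K[:2,2])/[K[0,0],K[1,1]]
    u=cv2.undistortPoints(d.reshape(-1,1,2),np.eye(3),np.array([f['k1'],0,0,0.])).reshape(-1,2)
    w=np.c_[u,np.ones(len(u))]@f['Rm'].T
    return f['t']+w*((z-f['t'][2])/w[:,2])[:,None]
def proj(f,P):
    c=(np.atleast_2d(P)-f['t'])@f['Rm'];d=c[:,:2]/c[:,2:]
    d=d*(1+f['k1']*(d**2).sum(1,keepdims=True));K=np.array(f['intrinsics'])
    return d*[K[0,0],K[1,1]]+K[:2,2]
def save(f,n,box=None,s=1):
    im=f['frame'][...,::-1]
    if box: im=im[box[1]:box[3],box[0]:box[2]]
    cv2.imwrite('pics/'+n,cv2.resize(im,None,fx=s,fy=s,interpolation=cv2.INTER_CUBIC))
E
python3 - <<'E'
from h import *
import pickle
for n in('top','side'):
    f=cam(n); save(f,n+'0.png'); pickle.dump(f,open(n+'0.pkl','wb'))
    print(n,f['intrinsics'],f['k1'],f['eye'],f['orientation'])
print(r.read_state())
E
```

```text
pics
top [[417.63762722   0.         325.00127023]
 [  0.         417.63762722 203.28312716]
 [  0.           0.           1.        ]] -0.03283479513720678 [0.35193491 0.06923656 1.08783823] [-2.10002123  2.11310577 -0.2373458 ]
side [[397.26825344   0.         320.00236498]
 [  0.         397.26825344 200.30743672]
 [  0.           0.           1.        ]] -0.014861069441026198 [ 0.21109615 -0.89242608  0.68564591] [-2.09698897  0.39078162 -0.20463047]
{'time_s': 0.1, 'q': array([-1.20389624,  0.32173889, -0.0701046 ,  1.45154668,  0.0225916 ,
        1.37082029, -0.05689606]), 'joint_velocities': array([-0.00029704, -0.00169958,  0.00094078, -0.00349958,  0.00032724,
       -0.0009937 ,  0.00028056]), 'tau': array([-2.68621334e-04, -4.94879544e+01, -3.83934695e-01, -3.15213704e+01,
        1.30379098e-02,  7.34521804e-03, -1.86375109e-05]), 'eef_pos': array([0.22445526, 0.60949843, 0.23034269]), 'ee_rot': array([-5.51192461e-01, -3.09263267e+00,  2.68819035e-03]), 'force': array([ 0.74871436, -0.72098694, -0.43177303]), 'ft_torque': array([-0.00773494,  0.01251778,  0.00825163]), 'grasp_force': 0.0, 'width': 0.08564779260938013}
```

View pics/top0.png

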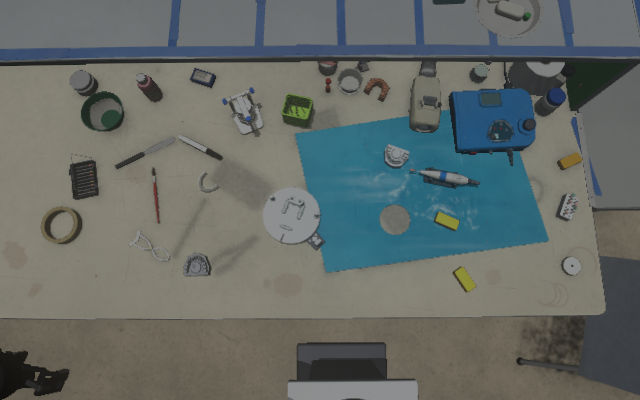

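View pics/side0.png

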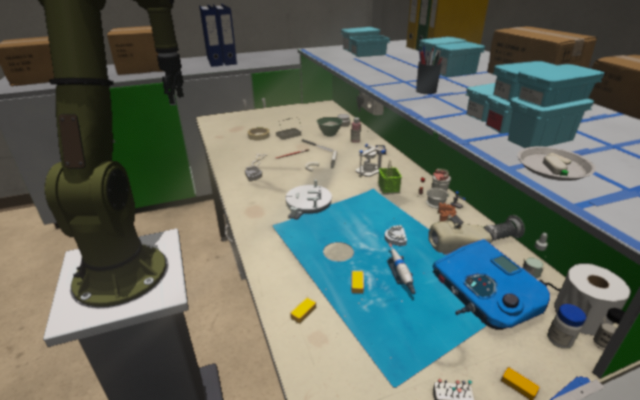

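The yellow candidates in the top view are A (447,221) on the mat, B (464,279) on bare bench and C (570,161), which is orange and on the bench at far right. A fits: it is the only one on the mat, and of the yellow pair it is farther from the base. The holder is at (291,215), with its pointer near (317,241). Next I'll confirm A in a crop and measure.

Run:
```python
from h import *
import pickle
f=pickle.load(open('top0.pkl','rb'));g=pickle.load(open('side0.pkl','rb'))
a=cv2.resize(f['frame'][170:260,250:340],(400,400),interpolation=cv2.INTER_CUBIC)
b=cv2.resize(f['frame'][140:300,420:580],(400,400),interpolation=cv2.INTER_CUBIC)
cv2.imwrite('pics/crop.png',np.hstack([a,b])[...,::-1])
def yel(fr):
    h=cv2.cvtColor(fr,cv2.COLOR_RGB2HSV); m=cv2.inRange(h,(15,150,90),(40,255,255))
    cs,_=cv2.findContours(m,0,2); return [c for c in cs if cv2.contourArea(c)>30]
for F,z in((f,.021),(g,.021)):
  for c in yel(F['frame']):
    rc=cv2.minAreaRect(c); p=ray(F,cv2.boxPoints(rc),z)
    print(np.round(rc[0]),cv2.contourArea(c),p.mean(0).round(4),'sides',np.linalg.norm(np.roll(p,-1,0)-p,axis=1).round(3),'dir',np.degrees(np.arctan2(*(np.roll(p,-1,0)-p)[:,[1,0]].T)).round(0))
```

```text
[465. 279.] 195.5 [ 0.3933 -0.2875  0.021 ] sides [0.025 0.056 0.025 0.056] dir [ -58. -148.  122.   32.]
[447. 220.] 157.0 [ 0.5438 -0.2541  0.021 ] sides [0.023 0.056 0.023 0.056] dir [ -27. -115.  153.   65.]
[571. 160.] 156.0 [ 0.7081 -0.6047  0.021 ] sides [0.057 0.025 0.057 0.025] dir [ -64. -161.  115.   19.]
[520. 382.] 439.5 [ 0.7021 -0.6115  0.021 ] sides [0.035 0.06  0.033 0.059] dir [  24.  -71. -159.  111.]
[303. 309.] 277.0 [ 0.3892 -0.2991  0.021 ] sides [0.067 0.033 0.065 0.031] dir [  34.  -74. -147.  109.]
[357. 281.] 174.0 [ 0.5385 -0.2628  0.021 ] sides [0.025 0.062 0.023 0.062] dir [ -21. -116.  159.   65.]
```

View pics/crop.png

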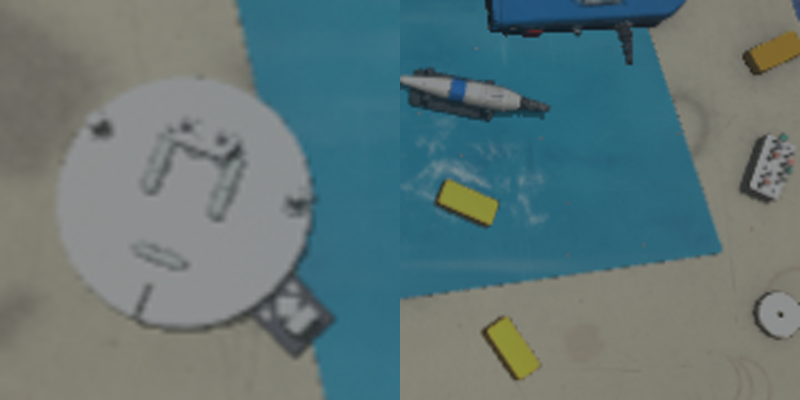

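The crop confirms A: a yellow block on the mat at top px (447,220), measured at about (0.542, -0.257). B is on bare bench and C is orange. The mark (lower left of the plate) has to turn counter-clockwise by about 60° to the pointer at lower right. I'll fly over A and refine with the wrist camera.

>>> jog_arm(series=[[[13,-36,0],-4,1],[[13,-36,0],-4,1],[[13,-36,0],-4,1],[[13,-36,0],-4,1],[[13,-36,0],-4,1],[[13,-36,0],-4,1],[[13,-36,0],-4,1],[[13,-36,0],-4,1],[[13,-36,0],-4,1],[[13,-36,0],-4,1],[[13,-36,0],-4,1],[[13,-36,0],-4,1]], force=30)

```text
time_s: 1.3
eef_pos: [0.3807, 0.1763, 0.2311]
ee_rot: [-1.765, -2.599, 0.0]
force: [0.2, 0.4, -0.4]
width: 0.0856
grasp_force: 0.0
```

>>> jog_arm(series=[[[13,-36,0],-4,1],[[13,-36,0],-4,1],[[13,-36,0],-4,1],[[13,-36,0],-4,1],[[13,-36,0],-4,1],[[13,-36,0],-4,1],[[13,-36,0],-4,1],[[13,-36,0],-4,1],[[13,-36,0],-4,1],[[13,-36,0],-4,1],[[13,-36,0],-4,1],[[13,-36,0],-4,1]])

```text
time_s: 2.5
eef_pos: [0.5369, -0.2551, 0.231]
ee_rot: [-2.669, -1.657, 0.0]
force: [0.4, 0.5, 0.6]
width: 0.0854
grasp_force: 0.0
```

>>> jog_arm(series=[[[0,0,0],0,1],[[0,0,0],0,1]])

```text
time_s: 2.7
eef_pos: [0.536, -0.2547, 0.2305]
ee_rot: [-2.668, -1.657, 0.003]
force: [-0.2, 0.8, -0.2]
width: 0.0853
grasp_force: 0.0
```

```bash
cat >> h.py <<'E'
def tool(s=None):
    s=s or r.read_state(); M=rot(s['ee_rot']); return np.array(s['eef_pos']), np.degrees(np.arctan2(M[1,1],M[0,1]))%180, M
def yel(f,z,amin=200):
    h=cv2.cvtColor(f['frame'],cv2.COLOR_RGB2HSV); m=cv2.inRange(h,(18,120,60),(40,255,255))
    for c in cv2.findContours(m,0,2)[0]:
        if cv2.contourArea(c)<amin: continue
        P=ray(f,c.reshape(-1,2),z)[:,:2].astype(np.float32); rc=cv2.minAreaRect(P*1000)
        b=cv2.boxPoints(rc); e=np.roll(b,-1,0)-b; L=np.linalg.norm(e,axis=1); k=L.argmax()
        print('yel px',np.round(cv2.minAreaRect(c)[0]),'ctr mm',np.round(rc[0],1),'size',np.sort(rc[1]).round(1),'dir',np.round(np.degrees(np.arctan2(e[k][1],e[k][0]))%180,1))
E
python3 - <<'E'
from h import *
f=cam('wrist'); save(f,'w1.png'); p,y,M=tool(); print(p.round(4),y.round(2),M.round(3)[2]); yel(f,.021); print(f['Rm'].round(2),f['t'])
E
```

```text
[ 0.5363 -0.2533  0.2307] 153.81 [ 0.    -0.002 -1.   ]
yel px [245. 234.] ctr mm [ 398.1 -286.3] size [27.2 65.1] dir 31.7
yel px [329. 166.] ctr mm [ 544.7 -252.6] size [27.4 59.7] dir 63.7
[[ 0.9  -0.42 -0.14]
 [-0.44 -0.85 -0.28]
 [-0.    0.31 -0.95]] [ 0.57106912 -0.18222115  0.37254709]
```

View pics/w1.png

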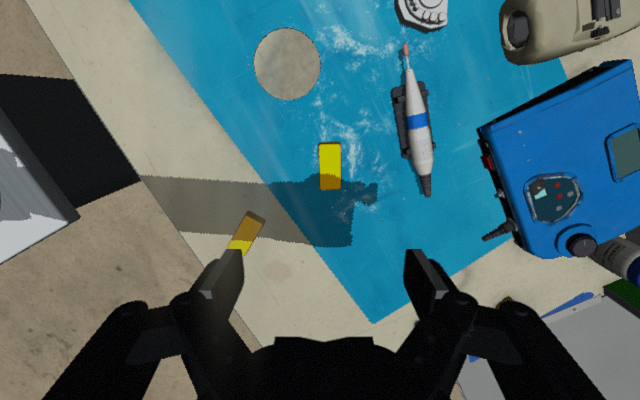

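Wrist view: block A is at (329,166), clear between the finger directions, with decoy B at (245,234). The fit gives (544.7,-252.6) mm, direction 63.7°, which agrees with the top view (543.8,-254.1). The tool's closing line already runs across the width. I'll descend 9 mm toward the +x+y end, which will become the heel.

>>> jog_arm(series=[[[3,2,-40],0,1],[[3,2,-40],0,1],[[3,2,-40],0,1],[[3,3,-40],0,1],[[0,0,0],0,1],[[0,0,0],0,1]])

```text
time_s: 3.35
eef_pos: [0.5487, -0.2437, 0.072]
ee_rot: [-2.665, -1.662, -0.0]
force: [0.1, -0.5, 0.9]
width: 0.0856
grasp_force: 0.0
```

Run:
```python
from h import *
f=cam('wrist'); save(f,'w2.png'); p,y,M=tool(); print(p.round(4),y.round(2)); yel(f,.021);print(r.read_state()['q'].round(2))
f=cam('wrist');yel(f,.021)
```

```text
[ 0.5497 -0.2448  0.0734] 153.86
yel px [324. 226.] ctr mm [ 545.4 -250.4] size [27.3 64. ] dir 64.3
[-0.25  0.43  0.77  1.78 -0.33  1.07  0.18]
yel px [322. 224.] ctr mm [ 545.3 -250.3] size [26.8 63.3] dir 64.9
```

View pics/w2.png

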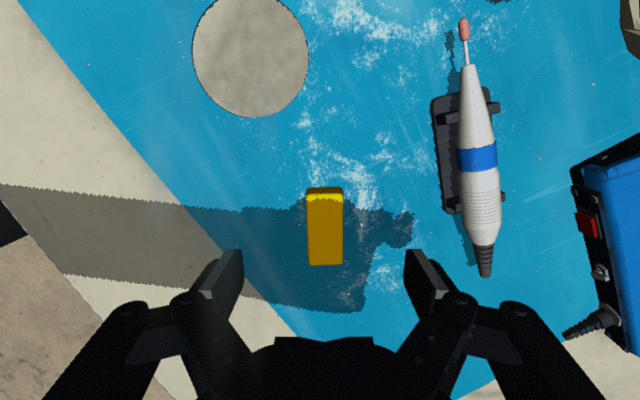

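The block is at (324,226), centred between the fingers and at the expected spot. I'll descend and grip.

>>> jog_arm(series=[[[0,0,-30],0.5,1],[[0,0,-25],0,1],[[0,0,-6],0,1],[[0,0,0],0,0.6],[[0,0,0],0,0.1],[[0,0,0],0,0.1],[[0,0,0],0,0.1],[[0,0,0],0,0.1],[[0,0,0],0,0.1]], force=25)

```text
time_s: 4.35
eef_pos: [0.5497, -0.2454, 0.0118]
ee_rot: [2.659, 1.671, 0.003]
force: [-0.2, 0.2, 6.6]
width: 0.0295
grasp_force: 25.6
```

Run:
```python
from h import *
s=r.read_state();print(tool(s)[0].round(4),s['width'],s['grasp_force'],s['force'].round(1))
import pickle;f=pickle.load(open('top0.pkl','rb'))
# holder from the top picture: bright plate
h=cv2.cvtColor(f['frame'],cv2.COLOR_RGB2HSV);roi=np.zeros((400,640),np.uint8);cv2.circle(roi,(291,215),34,255,-1)
m=cv2.inRange(h,(0,0,135),(180,30,255))&roi
c=max(cv2.findContours(m,0,2)[0],key=cv2.contourArea);P=ray(f,cv2.convexHull(c).reshape(-1,2),.022)
(cx,cy),rad=cv2.minEnclosingCircle((P[:,:2]*1000).astype(np.float32)); e=cv2.fitEllipse((P[:,:2]*1000).astype(np.float32));print(cx,cy,rad,e)
C=np.array(e[0])
for n,px,z in(('mark mid',(143,302),.022),('pin2',(100,124),.048),('pin1',(297,200),.048),('ptr',(266,316),.0245),('heel',(160,256),.029)):
    q=ray(f,[250+px[0]*.225-.4,170+px[1]*.225-.4],z)[0,:2]*1000;d=q-C;print(n,q.round(1),np.hypot(*d).round(1),np.degrees(np.arctan2(d[1],d[0])).round(1))
```

```text
[ 0.5497 -0.2454  0.0118] 0.029509727296903182 25.594790875911713 [-0.2  0.2  6.6]
569.2626342773438 152.89927673339844 80.08908081054688 ((565.269775390625, 154.68942260742188), (145.31707763671875, 155.55282592773438), 94.53585052490234)
mark mid [501.3 175.9] 67.4 161.7
pin2 [601.  199.7] 57.5 51.6
pin1 [555.7  86.3] 69.0 -97.9
ptr [492.4 104.7] 88.4 -145.5
heel [527.  165.8] 39.9 163.8
```

>>> jog_arm(series=[[[0,0,20],0,0.1],[[0,0,40],0,0.1],[[0,0,40],0,0.1],[[0,0,40],0,0.1]])

```text
time_s: 4.75
eef_pos: [0.5481, -0.245, 0.1517]
ee_rot: [-2.66, -1.671, 0.001]
force: [0.6, -0.0, -0.8]
width: 0.0295
grasp_force: 25.1
```

>>> jog_arm(series=[[[-1,37,0],8.5,0.1],[[-1,37,0],8.5,0.1],[[-1,37,0],8.5,0.1],[[-1,37,0],8.5,0.1],[[-1,37,0],8.5,0.1],[[-1,37,0],8.5,0.1],[[-1,37,0],8.5,0.1],[[-1,37,0],8.5,0.1],[[0,37,0],8.5,0.1],[[0,35,0],8.5,0.1],[[0,35,0],8.1,0.1],[[0,0,0],0,0.1]])

```text
time_s: 5.95
eef_pos: [0.5394, 0.1648, 0.1501]
ee_rot: [-0.599, -3.083, -0.004]
force: [-0.5, 1.3, -1.3]
width: 0.0298
grasp_force: 25.1
```

>>> jog_arm(series=[[[0,0,0],0,0.1],[[0,0,0],0,0.1]])

```text
time_s: 6.15
eef_pos: [0.5407, 0.1563, 0.1503]
ee_rot: [0.62, 3.08, -0.001]
force: [-0.2, 0.1, -0.9]
width: 0.0293
grasp_force: 25.1
```

Run:
```python
from h import *
import pickle
f=cam('wrist'); pickle.dump(f,open('w3.pkl','wb')); save(f,'w3.png',s=1.25); s=r.read_state();p,y,M=tool(s); print(p.round(4),y.round(2),s['q'].round(2),s['width'],s['grasp_force'])
```

```text
[0.5408 0.1561 0.1503] 67.21 [-0.68  0.2   0.4   1.79 -0.08  1.17  0.91] 0.029768829037795513 25.086577534675598
```

View pics/w3.png

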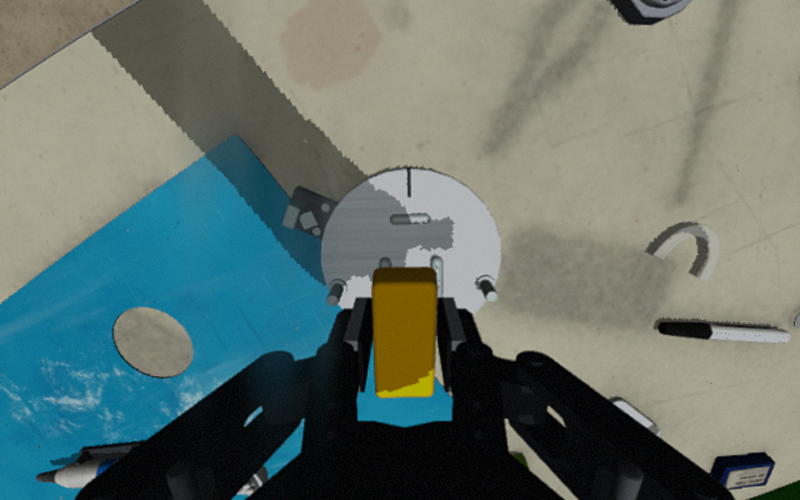

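The held block is in the pads at (404,330) in 1.25x pixels, with its heel end toward the camera. The mark is at (409,168–197), the heel bar at (390–431,218), the pin tops at (332,298) and (491,297), and the pointer block at (305,213). Now to measure these.

```bash
python3 - <<'E'
from h import *
import pickle
from scipy.optimize import least_squares
f=pickle.load(open('w3.pkl','rb')); g=cv2.cvtColor(f['frame'],cv2.COLOR_RGB2GRAY).astype(float)
# rim: radial max gradient from (328,205)px upper arc
sat=cv2.cvtColor(f['frame'],cv2.COLOR_RGB2HSV)[...,1].astype(float)
pts=[]
for a in np.radians(np.r_[np.arange(-170,-145,3),np.arange(-130,-97,3),np.arange(-84,-2,3)]):
    rr=np.arange(50,90,.5);x=328+rr*np.cos(a);y=199+rr*np.sin(a)
    v=cv2.remap(sat.astype(np.float32),x.astype(np.float32)[None],y.astype(np.float32)[None],1)[0]
    k=np.argmax(v[4:]-v[:-4]);pts.append((x[k+2],y[k+2]))
P=ray(f,pts,.0215)[:,:2]*1000
o=least_squares(lambda c:np.hypot(*(P-c[:2]).T)-c[2],[558,151,75],loss='soft_l1');C=o.x[:2];print('circle',o.x.round(1),'res',np.abs(o.fun).mean().round(2), np.abs(o.fun).max().round(1))
for n,px,z in(('mark out',(409,169),.022),('mark in',(409,196),.022),('heelL',(390,218),.029),('heelR',(431,218),.029),('pin1',(332,299),.048),('pin2',(492,297),.048),('ptr',(325,210),.0245)):
    q=ray(f,[px[0]/1.25,px[1]/1.25],z)[0,:2]*1000;d=q-C;print(n,q.round(1),np.hypot(*d).round(1),np.degrees(np.arctan2(d[1],d[0])).round(1)%360)
E
python3 - <<'E'
from h import *
import pickle
f=pickle.load(open('w3.pkl','rb'))
a=cv2.resize(f['frame'][120:260,220:420],(800,560),interpolation=cv2.INTER_CUBIC)
cv2.imwrite('pics/w3c.png',cv2.convertScaleAbs(a,alpha=1.3)[...,::-1])
E
```

```text
circle [561.6 153.2  75.2] res 1.25 15.3
mark out [493. 181.] 74.1 157.9
mark in [512.1 173.1] 53.4 158.1
heelL [521.  153.4] 40.6 179.7
heelR [533.3 182.6] 40.8 134.0
pin1 [558.7  88.8] 64.5 267.4
pin2 [605.1 203.7] 66.6 49.3
ptr [496.4 108.5] 79.1 214.4
```

View pics/w3c.png

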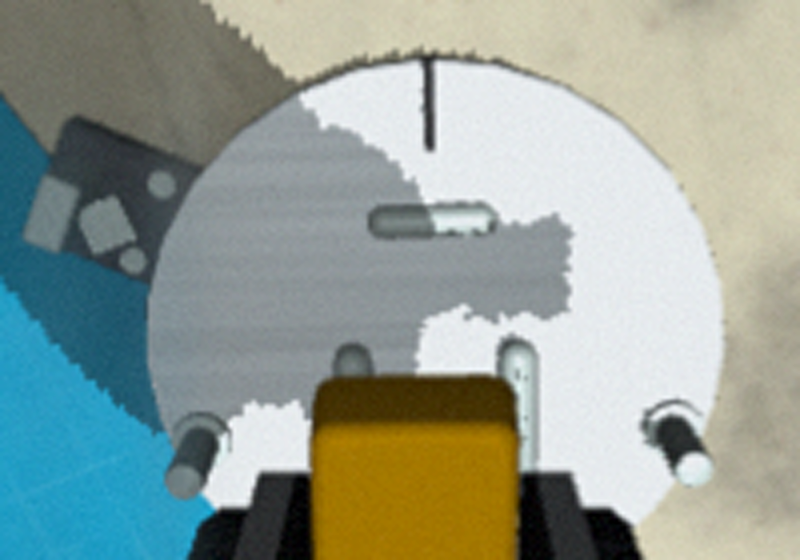

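Run:
```python
from h import *
import pickle
f=pickle.load(open('w3.pkl','rb'))
cc=lambda x,y:(220+x/4-.4,120+y/4-.4)
top=np.array([cc(314,428),cc(516,428),(433/1.25,397/1.25),(378/1.25,397/1.25)])
P=ray(f,top,.1597)*1000;print(P.round(1));print(np.linalg.norm(np.roll(P,-1,0)-P,axis=1).round(1),P.mean(0))
print('bottom heel',(ray(f,[cc(318,378),cc(513,378)],.1407)*1000).round(1))
d=P[:2].mean(0)-P[2:].mean(0);print('dir',np.degrees(np.arctan2(d[1],d[0])))
C=np.array([561.4,153.9])
for n,px,z in(('post',(107,225),.024),('postcorner',(136,243),.0245),('postcorner2',(131,212),.0245),('block',(50,212),.022),('screws',(147,222),.012)):
    q=ray(f,cc(*px),z)[0,:2]*1000;e=q-C;print(n,q.round(1),np.hypot(*e).round(1),np.degrees(np.arctan2(e[1],e[0])).round(1)%360)
```

```text
[[516.8 153.1 159.7]
 [526.9 177.2 159.7]
 [580.8 155.  159.7]
 [570.9 131.2 159.7]]
[26.1 58.3 25.8 58.3] [548.8661695  154.13686459 159.7       ]
bottom heel [[517.  151.9 140.7]
 [527.9 178.  140.7]]
dir 157.82702331076737
post [498.2  92.3] 88.2 224.3
postcorner [505.   97.1] 80.0 225.2
postcorner2 [497.5  99.5] 83.9 220.4
block [490.  80.] 102.8 226.0
screws [502.9  98. ] 80.9 223.7
```

The held block is level, with its centre 8 mm lip-ward of the TCP. The pocket centre is about (561.4,153.9), with its axis at 158°. I'll shift sideways, come down above the bars and look again.

>>> jog_arm(series=[[[2,1.5,-20],0,0.1],[[2,1.5,-30],0,0.1],[[0,0,-30],0,0.1],[[0,0,-18],0,0.1],[[0,0,0],0,0.1],[[0,0,0],0,0.1]])

```text
time_s: 6.8
eef_pos: [0.5451, 0.1598, 0.0528]
ee_rot: [0.619, 3.08, -0.0]
force: [0.2, -0.6, -0.6]
width: 0.0298
grasp_force: 25.1
```

Run:
```python
from h import *
import pickle
f=cam('wrist'); pickle.dump(f,open('w4.pkl','wb')); p,y,M=tool(); print(p.round(4),y.round(2))
a=cv2.resize(f['frame'][120:300,210:450],(800,600),interpolation=cv2.INTER_CUBIC)
cv2.imwrite('pics/w4c.png',cv2.convertScaleAbs(a,alpha=1.4)[...,::-1])
```

```text
[0.5457 0.1604 0.0536] 67.3
```

View pics/w4c.png

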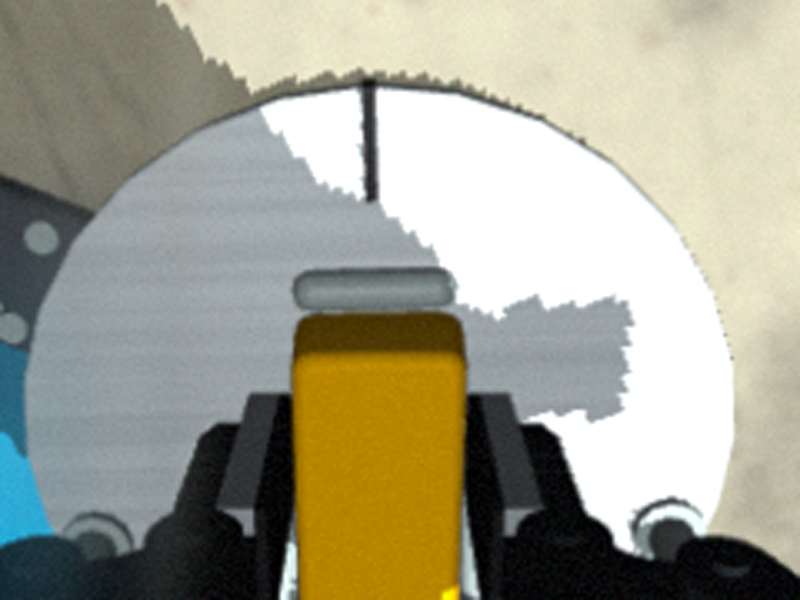

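Now in 3.33x pixels: heel bar (293–456, 289), mark (368,85)–(372,198), block heel bottom edge (297–463, 315) and top edge (293–467, 352). I'll compute the offsets.

Run:
```python
from h import *
import pickle
f=pickle.load(open('w4.pkl','rb'))
cc=lambda x,y:(210+x/3.3333-.35,120+y/3.3333-.35)
zT=.053; zb=zT-.0098; zt=zb+.019
hb=ray(f,[cc(293,291),cc(456,286)],.026)[:,:2]*1000
mk=ray(f,[cc(368,84),cc(372,199)],.022)[:,:2]*1000
tp=ray(f,[cc(293,356),cc(467,356)],zt-.001)[:,:2]*1000
bt=ray(f,[cc(297,315),cc(463,315)],zb+.002)[:,:2]*1000
a=lambda v:np.degrees(np.arctan2(v[1],v[0]))
print(hb.round(1),np.hypot(*(hb[1]-hb[0])),'bar normal',a(hb[1]-hb[0])+90,'mark dir',a(mk[0]-mk[1]),mk.round(1),np.hypot(*(mk[0]-mk[1])))
print(tp.round(1),np.hypot(*(tp[1]-tp[0])),a(tp[1]-tp[0])+90,bt.round(1))
x=a(mk[0]-mk[1]);h=hb.mean(0)
cx=np.array([np.cos(np.radians(158)),np.sin(np.radians(158))]);cy=np.array([-cx[1],cx[0]])
C=mk[0]-75*cx; C2=h-36.25*cx; print('C mark',C.round(1),'C heel',C2.round(1))
for q in(tp.mean(0),bt.mean(0)): print('heel end rel heel bar x,y',(q-h)@cx,(q-h)@cy,'rel mark-centre',(q-C)@cx,(q-C)@cy)
```

```text
[[522.1 152.4]
 [533.3 181.7]] 31.40444969548696 bar normal 159.14284316548594 mark dir 159.05996645262104 [[491.7 180.9]
 [512.1 173.1]] 21.844191851132443
[[521.3 156.1]
 [531.8 181.2]] 27.184376794712023 157.2765167798559 [[520.6 155.7]
 [531.6 182.1]]
C mark [561.2 152.8] C heel [561.3 153.5]
heel end rel heel bar x,y 1.5895783467750828 -1.0836187743299772 rel mark-centre 38.01491801269272 -1.7287005531232622
heel end rel heel bar x,y 2.123387053993931 -1.095048971801011 rel mark-centre 38.54872671991156 -1.7401307505942956
```

The axis is 159° against 157.4° for the block, with about 1 mm of lateral offset. I'll correct both, then lower so the heel end lands on the heel bar and rocks the block in the pads (lip end down).

>>> jog_arm(series=[[[-0.3,-0.7,0],1.5,0.1],[[0,0,-6],0,0.1],[[0,0,-6],0,0.1],[[0,0,-1],0,0.1],[[0,0,-1],0,0.1],[[0,0,-1],0,0.1],[[0,0,-1],0,0.1],[[0,0,0],0,0.1]], force=20)

```text
time_s: 7.65
eef_pos: [0.5445, 0.16, 0.0377]
ee_rot: [-0.576, -3.088, -0.0]
force: [-4.2, -1.9, 9.6]
width: 0.0297
grasp_force: 26.3
```

```bash
cat > look.py <<'E'
from h import *
import pickle,sys
n=sys.argv[1];x0,y0,x1,y1=map(int,sys.argv[2:6])
f=cam('wrist'); pickle.dump(f,open(n+'.pkl','wb')); s=r.read_state();p,y,M=tool(s); print(s['time_s'],p.round(4),y.round(2),'F',s['force'].round(1),'w',s['width'].round(4))
a=cv2.resize(f['frame'][y0:y1,x0:x1],(800,int(800*(y1-y0)/(x1-x0))),interpolation=cv2.INTER_CUBIC)
cv2.imwrite('pics/'+n+'.png',cv2.convertScaleAbs(a,alpha=1.4)[...,::-1])
E
python3 look.py w5 210 120 450 300
```

```text
Traceback (most recent call last):
  File "look.py", line 4, in <module>
    f=cam('wrist'); pickle.dump(f,open(n+'.pkl','wb')); s=r.read_state();p,y,M=tool(s); print(s['time_s'],p.round(4),y.round(2),'F',s['force'].round(1),'w',s['width'].round(4))
                                                                                                                                                            ^^^^^^^^^^^^^^^^
AttributeError: 'float' object has no attribute 'round'
```

```bash
sed -i "s/s\['width'\].round(4)/round(s['width'],4)/" look.py
cat > tilt.py <<'E'
from h import *
import pickle
def edge(f):  # rows of block's heel bottom edge / top-face edge at middle columns, from yellow mask & brightness jump
    h=cv2.cvtColor(f['frame'],cv2.COLOR_RGB2HSV); m=cv2.inRange(h,(15,120,40),(40,255,255))[150:330]
    n,l,st,ct=cv2.connectedComponentsWithStats(m); k=1+st[1:,4].argmax()
    c0,w=st[k,0],st[k,2]; cols=range(c0+w//2-10,c0+w//2+10)
    b=np.mean([150+np.nonzero(l[:,c]==k)[0].min() for c in cols])
    g=f['frame'][...,0].astype(float)[:,list(cols)].mean(1); y0=int(b)+3; t=y0+np.argmax(np.diff(g[y0:y0+22]))+1
    rw=l[int(b)-150+4]==k; rt=l[int(t)-150+4]==k
    return b,t,np.nonzero(rw)[0][[0,-1]],np.nonzero(rt)[0][[0,-1]]
if __name__=='__main__':
    print('w4',edge(pickle.load(open('w4.pkl','rb'))))
    s=r.read_state(); f=cam('wrist'); pickle.dump(f,open('cur.pkl','wb')); print('now',edge(f),tool(s)[0].round(4),s['force'].round(1),s['ft_torque'].round(2))
    # prediction by tilt: pivot at tool origin +10 mm up, heel end 23 mm ahead of it
    p,y,M=tool(s); cx=np.array([np.cos(np.radians(y+90)),np.sin(np.radians(y+90)),0])
    if cx[0]>0: cx=-cx
    for t in np.radians([0,3,5,7,10,15,20]):
        q=[]
        for u,v in((22.5,-13.),(22,5.)):
            q.append(p+(cx*(u*np.cos(t)-v*np.sin(t))+np.array([0,0,1])*(4+u*np.sin(t)+v*np.cos(t)))/1000)
        print(np.degrees(t).round(),proj(f,q).round(1).tolist())
E
python3 tilt.py
```

```text
w4 (np.float64(214.0), np.int64(226), array([299, 347]), array([298, 349]))
now (np.float64(213.55), np.int64(226), array([299, 347]), array([297, 349])) [0.5445 0.16   0.0377] [-4.4 -1.3  9.4] [-0.39  1.01  0.05]
0.0 [[321.9, 210.7], [321.7, 224.1]]
3.0 [[321.9, 210.4], [321.7, 225.5]]
5.0 [[321.9, 210.3], [321.7, 226.5]]
7.0 [[321.9, 210.2], [321.7, 227.6]]
10.0 [[321.8, 210.2], [321.7, 229.2]]
15.0 [[321.8, 210.4], [321.6, 232.3]]
20.0 [[321.8, 211.0], [321.6, 235.6]]
```

>>> jog_arm(series=[[[0,0,-1],0,0.1],[[0,0,0],0,0.1],[[0,0,-1],0,0.1],[[0,0,0],0,0.1]])

```text
time_s: 8.15
eef_pos: [0.5456, 0.1595, 0.0363]
ee_rot: [0.576, 3.086, 0.001]
force: [-2.6, -3.0, 10.5]
width: 0.0296
grasp_force: 26.9
```

```bash
python3 tilt.py
```

```text
w4 (np.float64(214.0), np.int64(226), array([299, 347]), array([298, 349]))
now (np.float64(213.0), np.int64(227), array([298, 348]), array([297, 349])) [0.5456 0.1595 0.0363] [-2.6 -3.  10.5] [-0.58  0.74  0.08]
0.0 [[321.9, 210.7], [321.7, 224.2]]
3.0 [[321.9, 210.4], [321.7, 225.6]]
5.0 [[321.9, 210.3], [321.7, 226.6]]
7.0 [[321.8, 210.2], [321.7, 227.7]]
10.0 [[321.8, 210.2], [321.7, 229.3]]
15.0 [[321.8, 210.4], [321.7, 232.4]]
20.0 [[321.8, 211.0], [321.6, 235.7]]
```

>>> jog_arm(series=[[[0,0,-1],0,0.1],[[0,0,-1],0,0.1],[[0,0,0],0,0.1]])

```text
time_s: 8.5
eef_pos: [0.5462, 0.1593, 0.0354]
ee_rot: [0.576, 3.086, 0.001]
force: [-4.1, -4.1, 16.4]
width: 0.0296
grasp_force: 27.9
```

```bash
python3 tilt.py|sed -n 2p
```

```text
now (np.float64(212.1), np.int64(228), array([298, 348]), array([297, 349])) [0.5462 0.1593 0.0354] [-4.1 -4.1 16.4] [-0.79  1.1   0.05]
```

>>> jog_arm(series=[[[0,0,-1],0,0.1],[[0,0,0],0,0.1],[[0,0,-1],0,0.1],[[0,0,0],0,0.1]])

```text
time_s: 8.95
eef_pos: [0.5463, 0.1593, 0.0353]
ee_rot: [0.577, 3.086, 0.002]
force: [-9.1, -5.1, 28.9]
width: 0.0296
grasp_force: 29.3
```

```bash
python3 tilt.py|sed -n 2p
```

```text
now (np.float64(212.15), np.int64(228), array([298, 348]), array([297, 349])) [0.5463 0.1593 0.0353] [-9.1 -5.1 28.9] [-1.19  2.16  0.03]
```

The force rises without motion, so the block now rests lip end on the floor and heel on the bar, tilted about 7°. I'll relieve the press and slide it under the lip (pocket -x is (0.93,-0.36)).

>>> jog_arm(series=[[[0,0,1.5],0,0.1],[[1.9,-0.7,0],0,0.1],[[1.9,-0.7,0],0,0.1],[[0,0,0],0,0.1]])

```text
time_s: 9.4
eef_pos: [0.5469, 0.1595, 0.0353]
ee_rot: [-0.575, -3.084, -0.002]
force: [-12.8, -1.9, 25.8]
width: 0.0295
grasp_force: 29.0
```

```bash
python3 tilt.py|sed -n 2p
```

```text
now (np.float64(212.0), np.int64(227), array([298, 348]), array([297, 349])) [0.5469 0.1595 0.0353] [-12.8  -1.9  25.8] [-0.47  2.99 -0.03]
```

Only the command moved. The 26 N press still gives about 11 N of friction, so I'll relieve more and let it slide.

>>> jog_arm(series=[[[0,0,1],0,0.1],[[0,0,1],0,0.1],[[0,0,0],0,0.1],[[0,0,0],0,0.1]])

```text
time_s: 9.85
eef_pos: [0.5471, 0.1595, 0.0354]
ee_rot: [-0.575, -3.086, -0.001]
force: [-7.1, -1.1, 12.9]
width: 0.0295
grasp_force: 27.5
```

```bash
python3 tilt.py|sed -n 2p
```

```text
now (np.float64(212.0), np.int64(227), array([298, 348]), array([297, 349])) [0.5471 0.1595 0.0354] [-7.1 -1.1 12.9] [-0.13  1.75 -0.04]
```

>>> jog_arm(series=[[[0,0,1],0,0.1],[[0,0,0.5],0,0.1],[[1,-0.4,0],0,0.1],[[0,0,0],0,0.1]])

```text
time_s: 10.3
eef_pos: [0.5493, 0.1585, 0.0354]
ee_rot: [0.576, 3.088, 0.0]
force: [-1.8, -0.8, 3.3]
width: 0.0296
grasp_force: 26.4
```

```bash
python3 tilt.py|sed -n 2p
```

```text
now (np.float64(212.05), np.int64(227), array([299, 347]), array([297, 349])) [0.5493 0.1585 0.0354] [-1.8 -0.8  3.3] [0.04 0.49 0.01]
```

Sliding freely now at low force. I'll continue to the wall.

>>> jog_arm(series=[[[0.9,-0.4,0],0,0.1],[[0.9,-0.4,0],0,0.1],[[0.9,-0.3,0],0,0.1],[[0,0,0],0,0.1]])

```text
time_s: 10.75
eef_pos: [0.5522, 0.1571, 0.0351]
ee_rot: [0.576, 3.088, -0.0]
force: [-0.7, -0.7, -0.6]
width: 0.0297
grasp_force: 26.0
```

```bash
python3 tilt.py|sed -n 2p
```

```text
now (np.float64(212.05), np.int64(227), array([299, 348]), array([297, 349])) [0.5522 0.1571 0.0351] [-0.7 -0.7 -0.6] [ 0.01 -0.03 -0.  ]
```

>>> jog_arm(series=[[[0.9,-0.4,0],0,0.1],[[0.9,-0.3,0],0,0.1],[[0,0,0],0,0.1]])

```text
time_s: 11.1
eef_pos: [0.5538, 0.1565, 0.0353]
ee_rot: [0.576, 3.088, 0.0]
force: [0.2, -0.5, -1.5]
width: 0.0297
grasp_force: 26.0
```

```bash
python3 look.py w6 210 130 450 300
python3 - <<'E'
from tilt import *
print(edge(pickle.load(open('w6.pkl','rb'))))
E
```

```text
11.15 [0.5537 0.1566 0.0353] 68.88 F [ 0.3  0.7 -0.8] w 0.0294
(np.float64(212.55), np.int64(227), array([299, 347]), array([297, 349]))
```

View pics/w6.png

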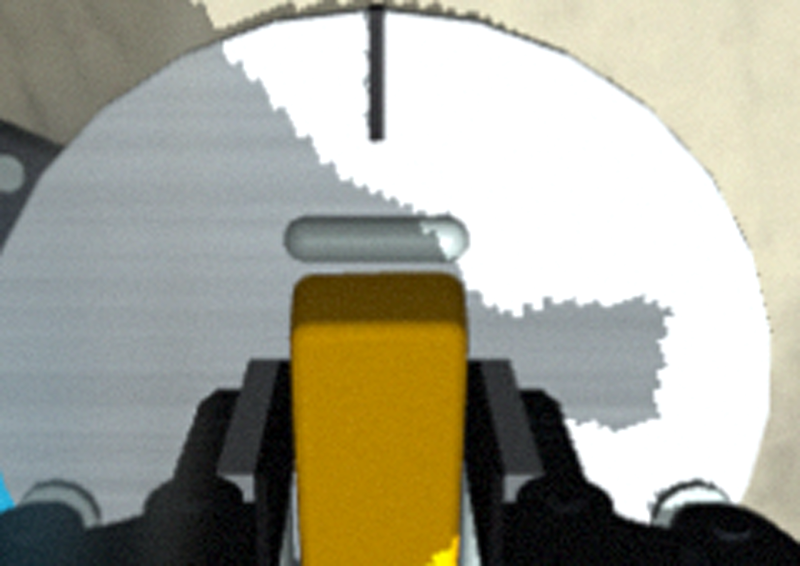

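Bar at (284–468, 238), block heel bottom edge at (293–466, 273): aligned and centred. I'll compute the remaining gap.

Run:
```python
from h import *
import pickle
f=pickle.load(open('w6.pkl','rb'));S=800/240
cc=lambda x,y:(210+x/S-.35,130+y/S-.35)
cx=np.array([np.cos(np.radians(159)),np.sin(np.radians(159))]);cy=np.array([-cx[1],cx[0]])
mk=ray(f,[cc(376,5),cc(377,139)],.022)[:,:2]*1000; hb=ray(f,[cc(284,239),cc(468,239)],.026)[:,:2]*1000
C=hb.mean(0)-36.25*cx;C2=mk[0]-75*cx;d=mk[0]-mk[1];print(C,C2,np.degrees(np.arctan2(d[1],d[0])),hb[1]-hb[0])
print('bar inner edge x',(ray(f,cc(377,262),.024)[0,:2]*1000-C)@cx)
for z in(.022,.026,.029,.032):
    q=ray(f,[cc(293,276),cc(466,276)],z)[:,:2]*1000;print(z,'heel edge x',((q-C)@cx).round(1),'y',((q-C)@cy).round(1))
t=ray(f,[cc(293,325),cc(466,325)],.0475)[:,:2]*1000;print('top edge',((t-C)@cx).round(1),((t-C)@cy).round(1))
```

```text
[561.54632605 153.99468803] [561.37090548 154.18794358] 159.24573096301512 [11.38462799 29.46481237]
bar inner edge x 31.297751953004752
0.022 heel edge x [27.9 27.9] y [ 14.9 -16. ]
0.026 heel edge x [29.5 29.4] y [ 14.5 -15.6]
0.029 heel edge x [30.6 30.6] y [ 14.2 -15.3]
0.032 heel edge x [31.8 31.7] y [ 13.9 -15. ]
top edge [29.9 29.8] [ 12.6 -13.7]
```

The heel is inside the bar, and the lip end is about 6 mm under the lip. I'll rock it down while held.

>>> jog_arm(series=[[[0.5,-0.2,0],0,0.1],[[0,0,-1],0,0.1],[[0,0,-1],0,0.1],[[0,0,-1],0,0.1],[[0,0,0],0,0.1]])

```text
time_s: 11.65
eef_pos: [0.5537, 0.1569, 0.0331]
ee_rot: [-0.575, -3.088, -0.001]
force: [-4.8, -0.2, 6.4]
width: 0.0297
grasp_force: 27.0
```

```bash
python3 tilt.py|sed -n 2p
```

```text
now (np.float64(213.0), np.int64(226), array([299, 348]), array([297, 349])) [0.5537 0.1569 0.0331] [-4.8 -0.2  6.4] [-0.07  0.64 -0.05]
```

>>> jog_arm(series=[[[0,0,-1],0,0.1],[[0,0,0],0,0.1],[[0,0,0],0,0.5],[[0,0,0],0,0.6],[[0,0,0],0,0.6],[[0,0,0],0,0.6]])

```text
time_s: 12.3
eef_pos: [0.5542, 0.1564, 0.0312]
ee_rot: [0.576, 3.088, -0.0]
force: [0.3, -0.4, -1.2]
width: 0.0513
grasp_force: 0.0
```

```bash
python3 tilt.py|sed -n 2p
```

```text
now (np.float64(211.0), np.int64(222), array([299, 348]), array([298, 349])) [0.5542 0.1564 0.0312] [ 0.3 -0.4 -1.2] [-0.01 -0.   -0.01]
```

>>> jog_arm(series=[[[0,0,20],0,0.6],[[0,0,25],0,0.6],[[-5,2,0],0,0],[[-6,3,0],0,0],[[0,0,0],0,0],[[0,0,0],0,0],[[0,0,0],0,0],[[0,0,-20],0,0],[[0,0,-10],0,0],[[0,0,-3],0,0],[[0,0,-2],0,0],[[0,0,0],0,0]])

```text
time_s: 13.55
eef_pos: [0.5433, 0.1614, 0.0415]
ee_rot: [0.576, 3.088, 0.0]
force: [0.6, -0.0, 0.0]
width: 0.0003
grasp_force: 0.0
```

Run:
```python
from h import *
s=r.read_state();print(tool(s)[0].round(4),s['force'].round(1),s['width'])
```

```text
[0.5433 0.1614 0.0415] [ 0.6 -0.   0. ] 0.0002680971533281129
```

>>> jog_arm(series=[[[0,0,-1],0,0],[[0,0,-1],0,0],[[0,0,-0.5],0,0],[[0,0,0],0,0]])

```text
time_s: 13.95
eef_pos: [0.5437, 0.1617, 0.0408]
ee_rot: [0.576, 3.088, 0.002]
force: [-1.9, -1.3, 10.3]
width: -0.0005
grasp_force: 4.8
```

>>> jog_arm(series=[[[0,0,25],0,0],[[0,0,40],0,0],[[0,0,40],0,0],[[0,0,0],0,0],[[0,0,0],0,0]])

```text
time_s: 14.45
eef_pos: [0.5439, 0.1618, 0.1453]
ee_rot: [0.575, 3.086, 0.003]
force: [-0.3, 0.2, -1.3]
width: 0.0
grasp_force: 0.0
```

Run:
```python
from h import *
import pickle
f=cam('wrist');pickle.dump(f,open('w7.pkl','wb'));p,y,M=tool();print(p.round(4),y);yel(f,.041)
f=cam('top');pickle.dump(f,open('t7.pkl','wb'));yel(f,.041,60)
```

```text
[0.5429 0.1615 0.1438] 68.89095986369294
yel px [322. 213.] ctr mm [560.  155.2] size [27.3 58.8] dir 159.0
yel px [464. 279.] ctr mm [ 392.8 -280.6] size [27.  58.5] dir 31.1
yel px [571. 160.] ctr mm [ 700.8 -591.2] size [26.5 57.4] dir 113.6
```

The press met the block at 40.8 mm, and 22 + 19 mm = 41 mm, so it lies flat. It is also on-axis at 159.0° and within 2 mm of centre. Next I'll hover over pin_1 at about (560,88), then straddle it and swing the plate by about 66°.

>>> jog_arm(series=[[[2,-8,0],-7.8,0.4],[[2,-8,0],-7.8,0.4],[[2,-8,0],-7.8,0.4],[[2,-8,0],-7.8,0.4],[[2,-8,0],-7.8,0.4],[[2,-8,0],-7.8,0.4],[[2,-8,0],-7.8,0.4],[[2,-8,0],-7.8,0.4],[[1,-9,0],-7.8,0.4],[[0,0,0],0,0.4],[[0,0,0],0,0.4],[[0,0,0],0,0.4]])

```text
time_s: 15.75
eef_pos: [0.5596, 0.0892, 0.1432]
ee_rot: [-2.243, -2.199, 0.001]
force: [-0.6, 0.2, -0.2]
width: 0.0341
grasp_force: 0.0
```

Run:
```python
from h import *
import pickle
f=cam('wrist');pickle.dump(f,open('w8.pkl','wb'));p,y,M=tool();print(p.round(4),y,r.read_state()['q'].round(2))
print('pin proj',proj(f,[[.560,.0882,.048],[.505,.097,.0245],[.5615,.154,.022]]).round(1)); 
# steel bright blobs near pointer, and bright pin top
g=cv2.cvtColor(f['frame'],cv2.COLOR_RGB2GRAY)
P=proj(f,[[.498,.092,.0245]])[0].astype(int);print(P)
x,y=P; roi=g[max(y-35,0):y+35,max(x-35,0):x+35]; m=cv2.inRange(roi,105,255)
for c in cv2.findContours(m,0,2)[0]:
    if cv2.contourArea(c)>6: 
        b=c.reshape(-1,2)+[max(x-35,0),max(y-35,0)]; q=ray(f,b,.0245)[:,:2]*1000-[561.5,154.]; R_=np.hypot(*q.T);k=R_.argmin();A=np.degrees(np.arctan2(q[:,1],q[:,0]))%360
        print(cv2.contourArea(c),b.mean(0).round(),'meanR',R_.mean().round(1),'meanA',A.mean().round(1),'minR',R_[k].round(1),'at',A[k].round(1))
```

```text
[0.5598 0.0892 0.1434] 178.84425756550345 [-0.71  0.23  0.58  1.79 -0.13  1.16 -0.11]
pin proj [[324.4 201. ]
 [267.4 185.6]
 [324.6 123.7]]
[260 190]
122.0 [259. 190.] meanR 89.5 meanA 223.2 minR 81.4 at 223.8
2200.0 [254. 190.] meanR 93.9 meanA 221.8 minR 40.3 at 223.6
```

The pointer nose shows as a blob at (259,190), nearest radius 81 mm at about 223.8°, so the turn is about 64.5°. I'll descend around pin_1 and close on it.

>>> jog_arm(series=[[[0,-1,-45],0,0.4],[[0,0,-45],0,0.4],[[0,0,-22],0,0.4],[[0,0,0],0,0.05],[[0,0,0],0,0.05],[[0,0,0],0,0.05],[[0,0,0],0,0.05]], force=20)

```text
time_s: 16.5
eef_pos: [0.56, 0.0876, 0.0318]
ee_rot: [2.246, 2.196, 0.0]
force: [1.9, 0.3, -14.7]
width: 0.0087
grasp_force: 20.4
```

Run:
```python
from h import *
s=r.read_state();p=tool(s)[0];print(p.round(4),s['force'].round(1),s['width'],s['grasp_force'])
# arc rows
C=np.array([561.5,154.]);a0=np.arctan2(*(p[:2]*1000-C)[::-1]);Rr=np.hypot(*(p[:2]*1000-C));print(np.degrees(a0),Rr)
a=a0+np.radians(np.linspace(0,64.5,13));X=C+65.8*np.c_[np.cos(a),np.sin(a)];print(np.diff(X,axis=0).round(1).tolist())
```

```text
[0.56   0.0876 0.0318] [  1.9   0.3 -14.7] 0.008730130992833348 20.35517781972885
-91.29911368054279 66.39263225342194
[[6.2, 0.1], [6.1, 0.7], [6.0, 1.3], [5.9, 1.9], [5.7, 2.4], [5.4, 2.9], [5.1, 3.4], [4.8, 3.9], [4.4, 4.3], [4.0, 4.7], [3.5, 5.1], [3.0, 5.4]]
```

>>> jog_arm(series=[[[6.2,0.1,0],5.4,0.05],[[6.1,0.7,0],5.4,0.05],[[6.0,1.3,0],5.4,0.05],[[5.9,1.9,0],5.4,0.05],[[5.7,2.4,0],5.4,0.05],[[5.4,2.9,0],5.4,0.05]])

```text
time_s: 17.1
eef_pos: [0.5941, 0.0958, 0.0317]
ee_rot: [-1.539, -2.736, 0.004]
force: [-2.5, -1.2, -8.4]
width: 0.0087
grasp_force: 20.8
```

>>> jog_arm(series=[[[5.1,3.4,0],5.4,0.05],[[4.8,3.9,0],5.4,0.05],[[4.4,4.3,0],5.4,0.05],[[4.0,4.7,0],5.4,0.05],[[3.5,5.1,0],5.4,0.05],[[3.0,5.4,0],5.1,0.05],[[0,0,0],0,0.05],[[0,0,0],0,0.05]])

```text
time_s: 17.9
eef_pos: [0.6203, 0.1228, 0.0317]
ee_rot: [0.732, 3.055, -0.001]
force: [2.8, -0.5, -13.1]
width: 0.0086
grasp_force: 20.5
```

Run:
```python
from h import *
import pickle
s=r.read_state();p=tool(s)[0]*1000;print(p.round(1),s['force'].round(1),s['width'],s['grasp_force'])
d=p[:2]-[561.5,154];print(np.hypot(*d),np.degrees(np.arctan2(d[1],d[0]))%360-109.5)
f=cam('wrist');pickle.dump(f,open('w9.pkl','wb'));print(proj(f,[[.5615-.075*.72,.154-.075*.69,.022],[.5615,.154,.041]]).round())
f=cam('top');pickle.dump(f,open('t9.pkl','wb'));yel(f,.041,40)
```

```text
[620.3 122.8  31.7] [  2.8  -0.5 -13.1] 0.008595158501890613 20.51634281873703
66.53555406491705 222.58245688358727
[[186.  85.]
 [324. 137.]]
yel px [464. 279.] ctr mm [ 392.8 -280.6] size [27.  58.5] dir 31.1
yel px [570. 160.] ctr mm [ 700.7 -590.9] size [26.5 58. ] dir 113.6
```

>>> jog_arm(series=[[[0,0,0],0,0.4],[[0,0,0],0,0.4],[[0,0,0],0,0.4],[[0,0,30],0,0.4],[[0,0,40],0,0.4],[[0,0,40],0,0.4],[[-20,0,0],0,0.4],[[-20,0,0],0,0.4],[[-20,0,0],0,0.4],[[0,0,0],0,0.4],[[0,0,0],0,0.4],[[0,0,0],0,0.4]])

```text
time_s: 19.2
eef_pos: [0.5613, 0.1237, 0.1425]
ee_rot: [0.728, 3.054, 0.001]
force: [0.1, -0.3, -0.2]
width: 0.034
grasp_force: 0.0
```

Run:
```python
from h import *
import pickle
f=cam('wrist');pickle.dump(f,open('w10.pkl','wb'));print(tool()[0].round(4));yel(f,.041)
print(proj(f,[[.5615,.154,.022]]).round())
P=proj(f,[[.5075,.102,.0225]])[0].round().astype(int);print(P)
x,y=P-[60,45];x=max(x,0);y=max(y,0);print('origin',x,y,'scale 6.6667')
a=cv2.resize(f['frame'][y:y+90,x:x+120],(800,600),interpolation=cv2.INTER_CUBIC)
cv2.imwrite('pics/w10.png',cv2.convertScaleAbs(a,alpha=1.4)[...,::-1])
```

```text
[0.5612 0.1236 0.1422]
yel px [351. 180.] ctr mm [558.4 154. ] size [30.5 59.3] dir 43.0
[[351. 178.]]
[276 153]
origin 216 108 scale 6.6667
```

View pics/w10.png

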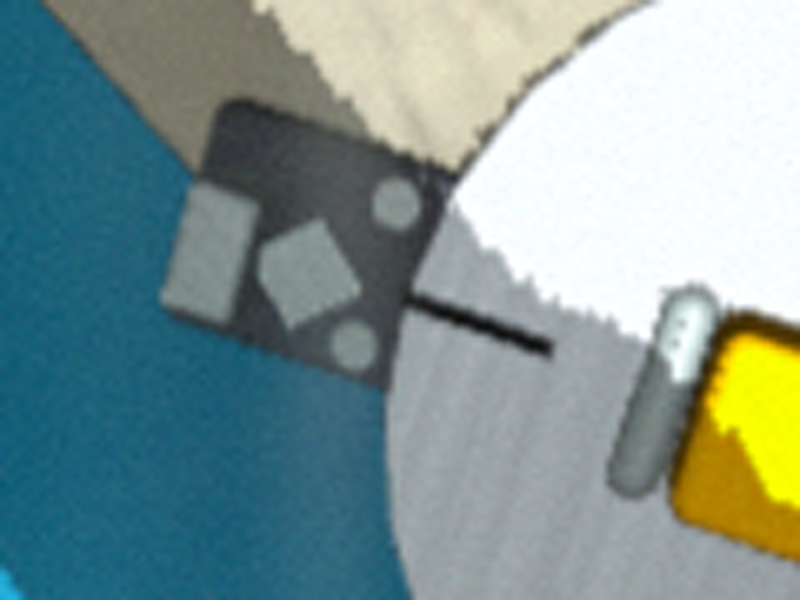

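The mark runs (405,297)–(550,350) and the pointer nose's plate-side tip is at (360,292), almost in line. I'll compute the residual angle.

Run:
```python
from h import *
import pickle
f=pickle.load(open('w10.pkl','rb'))
cc=lambda x,y:(216+(x+.5)/6.6667-.5,108+(y+.5)/6.6667-.5)
m=ray(f,[cc(405,297),cc(551,350)],.022)[:,:2]*1000;t=ray(f,cc(360,292),.0245)[0,:2]*1000
hb=ray(f,[cc(690,290),cc(632,494)],.026)[:,:2]*1000
d=m[0]-m[1];u=d/np.hypot(*d);a=lambda v:np.degrees(np.arctan2(v[1],v[0]))%360
C=m[0]-75*u;e=hb[1]-hb[0];C2=hb.mean(0)-36.25*u;print('mark dir',a(d),np.hypot(*d),'bar normal',a(e)%180+90,np.hypot(*e),C,C2)
for c in(C,C2,np.array([561.5,154])): print('mark',a(m[0]-c),'tip',a(t-c),np.hypot(*(t-c)),'need',a(t-c)-a(m[0]-c))
```

```text
mark dir 222.76319313581794 21.75847922571968 bar normal 227.0493813764009 30.419258412750484 [562.30907254 153.40164535] [561.77246187 153.33003729]
mark 222.76319313581794 tip 223.4651374329387 80.8690103498042 need 0.7019442971207468
mark 223.0027804879076 tip 223.69107650756362 80.43090727282438 need 0.6882960196560362
mark 223.52030010060164 tip 224.16865037690548 80.69949032047954 need 0.6483502763038302
```

The residual is 0.7° (0.012 rad). The block lies along the pocket (43.0° against 42.8°), and the arm is clear. Handing in.

```bash
python3 -c "
from bench import r
print(r.job_done())"
```

```text
the job is handed in; nothing more can be done
None
```

The job is handed in, though no verdict came back: by my measurements the wax block lies flat in the pocket within about 2 mm of centre, and the mark is about 0.7° (0.012 rad) from the pointer. The casts and splint were not touched, and the clock stood at about 19 of 51 s.

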